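# Hang the belt guard back on the sole sander

## Task

The louvred belt guard is parked on the service stand: squeeze its sprung hinge pin back, lift the guard off the stand and drop its hinge barrel back into the bracket on the red machine, so that it hangs fully home and the pin springs right into its hole. Find the seat by feel and do not force the guard against the bracket or the stand, and leave the last, the tin and the brush where they are.

Things in the scene. Friction and masses are not known exactly. Their poses are not given: they have to be found in the camera images.
- guard: Grey louvred steel flap, about 0.4 kg, hung from a horizontal steel barrel, 14 mm diameter, 150 mm long. Origin: mid-barrel, on its axis. y: along the barrel to the pin end; z up. The flap (104 mm in y, 4 mm thick) hangs from z = -5 to -105 mm and swings freely. The 7 mm round-ended pin sticks 11 mm out of the +y barrel end; squeezed fully back it is 1 mm inside it.
- fixed_tab (a point): Outer (-y) face of the guard's fixed upright tab, 20 mm to -y of and 32 mm above mid-barrel. Tab: steel plate 24 mm wide in x, 5 mm thick, reaching from the barrel's top (7 mm above its axis) to 55 mm above its axis. Free room outside and above.
- pin_tail (a point): Outer (+y) face of the pin's upright tail, a like plate facing the fixed tab, 26 mm to +y of mid-barrel at rest, 14 mm with the pin fully back. Squeezing tab and tail together (46 mm over both at rest, 34 mm squeezed) draws the pin in; one grasp on both holds the pin back and carries the guard. Letting go frees the pin.
- pin (a joint): Travel of the sprung pin in the guard: 0 = sprung fully out, 0.012 m = squeezed fully back to its stop. The spring takes 3 N at 0 and 9 N at 0.012.
- stand: Service stand: dark base plate 150 by 200 mm, two grey posts on the -x side, hinge bracket on top, like the machine's but with more end play. Origin: on the bench, below the bracket's middle. y along the hinge axis, z up.
- stand_seat (a point): Middle of the stand's hinge axis, 150 mm above the bench; the guard starts here, seated, its pin in the keeper hole, axes along the stand's. The stand's bracket is exactly in place and leaves the barrel 8 mm of play along y.
- machine: Red housing of a bench sole sander, 190 by 250 mm, 128 mm high, on the -x side of its hinge axis (from 30 mm on); on it, 105 mm behind its front, a grey motor 165 mm high. A black opening with pulleys looks to +x below the bracket. Origin: on the bench, below the bracket's nominal middle. y along the hinge axis, z up. The guard goes on with its y along this y.
- machine_seat (a point): Nominal middle of the machine's hinge axis, 150 mm up: mid-barrel of a seated guard. The steel bracket is bolted through long slots, so all of it truly sits up to 8 mm to either side of this along y (not in this reading: see or feel it); x and height are true. It has two U saddles, 69 mm either side of its middle, slot 17 mm wide, mouth flared to about 25 mm.
- end_cheek (a point): Nominal top middle of the bracket's solid -y end cheek (shifts with the bracket). The cheeks stand outside the saddles, inner faces 76.75 mm either side of the bracket's middle, so the barrel has 3.5 mm of play. Each is 12 mm thick, 40 mm deep in x, flat top 164 mm up. A barrel too far along y lands on a cheek top, its axis at 171 mm, 21 mm above seated.
- keeper (a point): Nominal mouth of the pin hole in the +y end cheek (the keeper), at its inner face on the hinge axis (shifts with the bracket). Square through hole, 12 mm wide, 12 mm deep. The pin, held back while the barrel drops between the cheeks, springs into it when let go.
- last: Wooden shoe last, about 180 mm long, 80 mm high, lying on the bench. Bystander. Origin under its middle.
- tin: Metal tin, 72 mm diameter, 85 mm high. Bystander. Origin under its middle.
- brush: Hand brush lying on the bench. Bystander.
Mind the look-alikes: they are no part of the job. There is more than one size of the guard; the job needs the middle-sized.

How it is judged:
By the outcome, as a careful person would: the job done as asked, in the order asked, and still so for the second after the job is handed in, with the robot touching nothing.
It also fails if it takes over 51 s, if anything falls off the work surface, if the arm or the gripper's body presses on something with over 40 N, if the wrist force passes 120 N, or if a joint passes its speed limit or range.

## Robot

A 6-joint arm with a two-finger parallel gripper is mounted at the origin on the work surface. World frame = base frame: x ahead of the robot, y to its left, z up, the work surface at z = 0. Lengths are in m, angles in rad, forces in N, time in s.
With the tool pointing down it reaches from about 0.3 to 0.775 m from the base axis. Payload 14.6 kg.
Tool frame: the origin (TCP) lies midway between the tips of the shut fingers; the grasp point (between the pads) lies 19 mm behind it (grasp_offset is the distance from the TCP to the grasp point, in m); z points along the fingers, y is the line along which they close (so a half turn about z gives the same grasp; the last joint's range is limited). The gripper opens to 94 mm and grips with 3 to 60 N. Pads are 16 mm wide; open, the fingers measure 119 mm over their backs; the gripper's body (75 mm by 177 mm) begins 78 mm behind the grasp point.
Start: joints at [-1.29, 0.3, 1.521, -0, 1.321, -0.067], TCP at [0.187, -0.517, 0.205] pointing down, gripper open.
Joint ranges: [-3.03, 3.03], [-0.79, 2.21], [0.23, 2.52], [-1.04, 4.18], [0, 3.07], [-2.55, 2.55]. Speed limits (rad/s): [2.22, 2.22, 2.57, 3.14, 3.14, 3.14].

## Interface

Orientations are given as [roll, pitch, yaw] about the fixed x, y, z axes, in that order (R = Rz(yaw) Ry(pitch) Rx(roll)).
In Python, from station import * gives the robot as it stands. The module is installed in compiled form; this text tells all that it offers.
- The arm moves only by the tool send_rows, never from a script. Its argument "rows" is a list of rows, each an object of numbers: "dx", "dy", "dz": the shift along the tool's x, y, z in mm; "roll": the turn about the tool's z in degrees; "jaw": the closure, from -1 (fully open) to 1 (shut). In form: [{"dx": .., "dy": .., "dz": .., "roll": .., "jaw": ..}, ...]. A call has 1 to 12 rows; each row shifts and turns the commanded pose from where the row before left it, along the tool's axes as they then stand; what a row does not reach is not made up. A row lasts 1/12 s, in which the tool goes at most 41.7 mm and 7.16 degrees, less where a joint would pass 70% of its speed; a pose out of reach is approached as far as the arm can. A call is refused whole if a number of a shift passes 41.7 or a number of a turn 7.16, either way. A call with a gripper value outside its range is refused whole. The fingers move at their own pace and stop on an object; "force" is the grip in N (left out, the last holds). Time passes only in rows, so rows that do not move let the fingers close. It gives the time, the measured TCP pose, the force, the opening and the grip force at its end, in the units of the state.
- get_obs(): the state, without advancing time (a new reading comes with each control period).
- camera(name): name is "scene" or "top" or "wrist"; returns a dict with "frame" (384x512x3 uint8, red, green, blue), "z_map" (384x512 float32, m along the optical axis (not along the pixel's ray), 0 where there is no reading), "camera_matrix" (3x3 intrinsics, pixels), "rvec" (rotation vector, rad) and "tvec" (3), from world to camera coordinates, as OpenCV has them. Camera axes: x right, y down, z forward; pixel columns grow to the right and rows downward; lengths in m; the calibration is good to about 2 mm. A picture is of the moment at which its call begins.
- hand_in(): hands the job in; it is judged then, once.
The state is a dict: "time_s": time; "qpos": joint angles; "joint_vel": joint speeds; "tau": joint torques, N m; "ee_pos": TCP position; "eef_rot": TCP orientation; "force": force on the tool from outside, world axes, zero at the start; "moment": the same for the moment, N m; "grip_width": finger opening in m; "grip_force": force on a finger pad.
Only numpy, scipy, OpenCV 4.12 (cv2) and the standard library are available. Lean on these libraries where they do the work, as an engineer would, in place of code of your own. Each camera call takes 0.05 s, during which the arm holds its last target. There are 200 camera calls.

## Working session

There is one attempt and no reset: what is moved stays moved. The work goes in short steps, Python scripts to look and compute and a tool call to move; the robot and the scene stay as the last step left them, time stands still between calls to the robot, and variables do not carry over. Pictures are saved under pics/ and viewed, at most 11 in all, crops included, and the job is handed in when it is done.

Besides the shell and the picture viewer there is one more tool, called after "Emit:" as name(argument=value, ...), one argument or row to a line, values as JSON. send_rows: Moves the arm, as the interface text tells. Its arguments: {"type":"object","properties":{"rows":{"type":"array"},"force":{"type":"number"}},"required":["rows"]}

```bash
mkdir -p pics; cat > h.py <<'E'
from station import *
import numpy as np, cv2, json
def cap(n):
    c=camera(n); R=cv2.Rodrigues(np.array(c['rvec'],float))[0]; t=np.array(c['tvec'],float).ravel()
    K=np.array(c['camera_matrix'],float); z=c['z_map']
    v,u=np.indices(z.shape); P=np.stack([(u-K[0,2])/K[0,0]*z,(v-K[1,2])/K[1,1]*z,z],-1)
    W=(P-t)@R   # R^T (P-t)
    W[z==0]=np.nan
    return c['frame'],W,K,R,t
def save(f,n,s=1):
    cv2.imwrite('pics/'+n,cv2.resize(f[...,::-1],None,fx=s,fy=s,interpolation=cv2.INTER_CUBIC))
E
python3 - <<'E'
from h import *
print(get_obs())
for n in ('scene','top'):
    f,W,K,R,t=cap(n); save(f,n+'0.png',1.5); np.savez('/tmp/'+n,f=f,W=W,K=K,R=R,t=t); print(n,K,-R.T@t,R)
E
```

```text
{'time_s': 0.0, 'qpos': array([-1.28959913e+00,  3.00447441e-01,  1.52162034e+00,  3.58946155e-06,
        1.32068158e+00, -6.65451620e-02]), 'joint_vel': array([ 0.00085941,  0.00098325, -0.00251765,  0.00057754,  0.00221201,
       -0.00040585]), 'tau': array([-2.28981611e-03, -5.31809413e+01, -3.52736485e+01,  7.07020448e-02,
        2.44333141e-02, -1.24155740e-04]), 'ee_pos': array([ 0.1873771 , -0.51680578,  0.2048827 ]), 'eef_rot': array([-3.14043874e+00, -8.03853532e-05,  3.47741426e-01]), 'force': array([-0.32226053,  0.66734692, -0.61117896]), 'moment': array([-0.01951625,  0.03214719, -0.01733582]), 'grip_force': 0.0, 'grip_width': 0.09391331194332594}
scene [[415.34371888   0.         262.95507292]
 [  0.         415.34371888 191.49848352]
 [  0.           0.           1.        ]] [1.17442656 0.65182452 0.72367891] [[-0.70388963  0.71003373 -0.01978604]
 [ 0.42537973  0.39906351 -0.81228099]
 [-0.56885101 -0.58017274 -0.58293062]]
top [[491.39256113   0.         258.9489928 ]
 [  0.         491.39256113 191.73571401]
 [  0.           0.           1.        ]] [0.38313068 0.07329386 1.42355787] [[-0.02325036 -0.99965685 -0.01206684]
 [-0.98689424  0.02487811 -0.15943915]
 [ 0.15968464  0.00820167 -0.98713401]]
```

View pics/scene0.png

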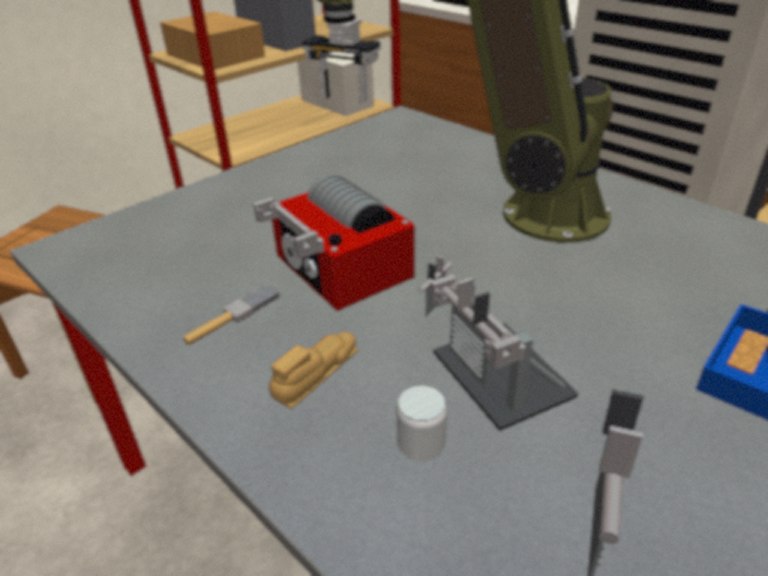

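View pics/top0.png

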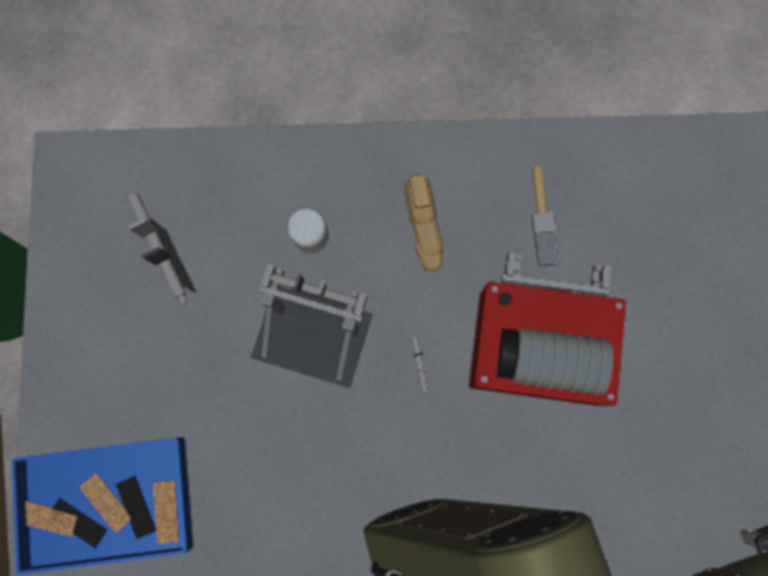

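The scene shows three guards in the top view: a big one lying at (155,245), one on the stand at (310,290) and a tiny one at (420,365). The middle-sized one is the one on the stand. The machine is at (550,340) with its bracket from (512,265) to (600,275). I'll confirm this in an enlarged crop.

```bash
python3 - <<'E'
from h import *
d=np.load('/tmp/top.npz');f=d['f']
a=f[165:265,160:260];b=f[155:255,315:415]
save(np.hstack([a,b]),'crop1.png',4)
d=np.load('/tmp/scene.npz');f=d['f']
a=f[165:265,270:370];b=f[115:215,165:265]
save(np.hstack([a,b]),'crop2.png',4)
E
```

```text
(no output)
```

View pics/crop1.png

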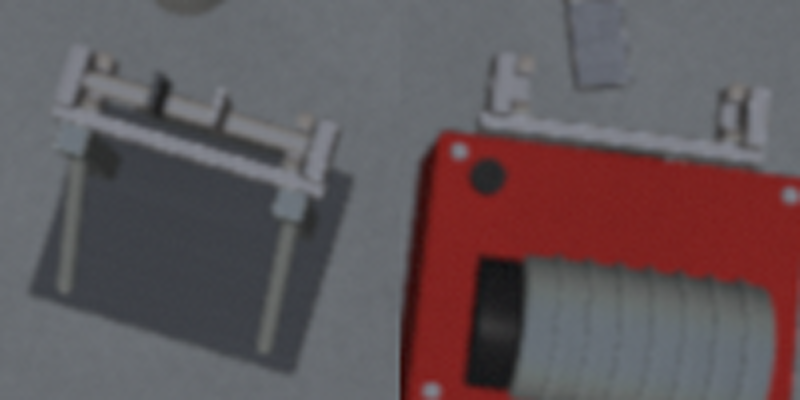

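View pics/crop2.png

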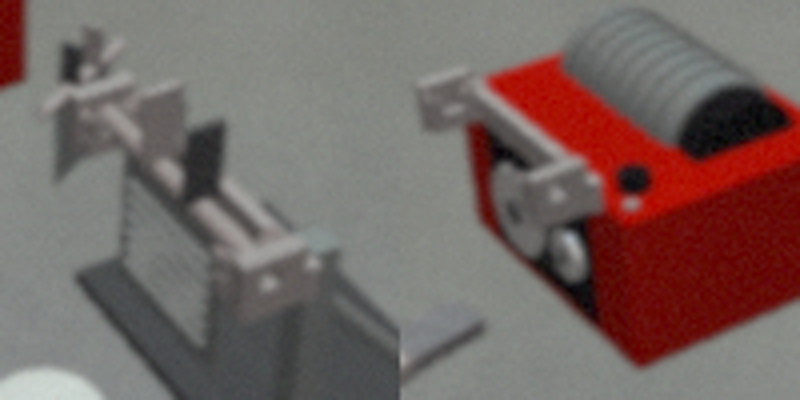

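The crops show the middle guard seated on the stand. Its grey fixed tab is at (222,105) and its dark pin tail at (158,92), towards +y. The machine's bracket cheeks are at (505,85) and (755,125). Next I measure these in 3D.

```bash
python3 - <<'E'
from h import *
d=np.load('/tmp/top.npz');W=d['W'];f=d['f'].astype(int)
v,u=np.indices(W.shape[:2])
def reg(u0,u1,v0,v1): return (u>=u0)&(u<u1)&(v>=v0)&(v<v1)
for name,m,lo,hi in (('stand',reg(165,255,170,220),.135,.215),('mach',reg(330,412,160,200),.150,.175)):
    q=m&(W[...,2]>lo)&(W[...,2]<hi); P=W[q]
    print(name,len(P),np.percentile(P[:,2],[1,10,50,90,99]).round(4))
    t=P[(P[:,2]>.156)&(P[:,2]<.170)]; r=cv2.minAreaRect(t[:,:2].astype(np.float32)*1000); print(r, cv2.boxPoints(r).round(1).tolist())
    # ascii of heights at each px
    us=u[q];vs=v[q]
    for vv in range(vs.min(),vs.max()+1):
        print(vv,' '.join('%3d'%round(W[vv,uu,2]*1000) if q[vv,uu] else '  .' for uu in range(us.min(),us.max()+1)))
# machine top, stand base by colour
red=(f[...,0]>90)&(f[...,1]<50)&(W[...,2]>.12)&(W[...,2]<.135)
r=cv2.minAreaRect(W[red][:,:2].astype(np.float32)*1000);print('redtop',r,cv2.boxPoints(r).tolist(),np.median(W[red][:,2]))
E
```

```text
stand 1052 [0.1371 0.1465 0.1542 0.1662 0.2071]
((579.2130126953125, 219.00050354003906), (182.36927795410156, 61.46528244018555), 71.54795837402344) [[521.2000122070312, 142.1999969482422], [579.5, 122.80000305175781], [637.2000122070312, 295.79998779296875], [578.9000244140625, 315.20001220703125]]
176   .   .   .   .   .   . 158 167   .   .   .   .   .   .   .   .   .   .   .   .   .   .   .   .   .   .   .   .   .   .   .   .   .   .   .   .   .   .   .   .   .   .   .   .   .   .   .   .   .   .   .   .   .   .   .   .   .   .   .   .   .   .   .   .   .   .   .   .   .   .   .   .   .
177   .   .   .   .   . 161 167 163 167 163 155   . 159   .   .   .   .   .   .   .   .   .   .   .   .   .   .   .   .   .   .   .   .   .   .   .   .   .   .   .   .   .   .   .   .   .   .   .   .   .   .   .   .   .   .   .   .   .   .   .   .   .   .   .   .   .   .   .   .   .   .   .   .
178   .   .   .   .   . 164 162 166 168 168 157   . 162 163 160 161   .   .   .   .   .   .   .   .   .   .   .   .   .   .   .   .   .   .   .   .   .   .   .   .   .   .   .   .   .   .   .   .   .   .   
[... 20300 characters left out ...]
   .   .   .   .   .   .   .   .   .   .   .   .   .   .   .   .   . 153   .   .   . 155 150   . 150   .   .   .
195   .   .   .   .   .   .   .   .   .   .   .   .   .   .   .   .   .   .   .   .   .   .   .   .   .   .   .   .   .   .   .   .   .   .   .   .   .   .   .   .   .   .   .   .   .   .   .   .   .   .   .   .   .   .   .   .   .   .   .   .   .   .   .   .   .   .   . 152 153 150 150   .
redtop ((489.4154052734375, -197.7648468017578), (247.9867401123047, 189.29058837890625), 80.80116271972656) [[376.16558837890625, -305.03350830078125], [563.0217895507812, -335.293701171875], [602.6652221679688, -90.49618530273438], [415.80902099609375, -60.235992431640625]] 0.1280166969030072
```

The measurements agree with the description: the red top is 248 x 189 mm at z 0.128, and the bracket's overall length is 179 mm against an expected 177.5. Now I refine the axes.

```bash
cat >> h.py <<'E'
def frame(yaw): return np.array([np.cos(yaw),np.sin(yaw)]),np.array([-np.sin(yaw),np.cos(yaw)])
def cheeks(P,yaw,c):
    """centres of the two cheek tops about approx middle c; iterates yaw"""
    P=P[(P[:,2]>.1605)&(P[:,2]<.1675)]
    for _ in range(6):
        ex,ey=frame(yaw); x=(P[:,:2]-c)@ex; y=(P[:,:2]-c)@ey
        A=P[(y>76)&0|(abs(y-.083)<.011)&(abs(x)<.03)]; B=P[(abs(y+.083)<.011)&(abs(x)<.03)]
        mid=lambda Q:np.array([(np.percentile(Q[:,:2]@e,3)+np.percentile(Q[:,:2]@e,97))/2 for e in (ex,ey)])@np.array([ex,ey])
        a,b=mid(A),mid(B); d=a-b; yaw=np.arctan2(-d[0],d[1]); c=(a+b)/2
    return yaw,c,np.linalg.norm(d),[len(A),len(B)],[np.ptp(np.percentile(Q[:,:2]@e,[3,97])) for Q in(A,B) for e in frame(yaw)]
E
python3 - <<'E'
from h import *
d=np.load('/tmp/top.npz');W=d['W']
v,u=np.indices(W.shape[:2])
def reg(u0,u1,v0,v1): return W[(u>=u0)&(u<u1)&(v>=v0)&(v<v1)]
S=reg(165,255,170,225);M=reg(325,415,160,200)
for n,P,y0,c0 in (('stand',S,-.27,(.592,.219)),('mach',M,-.16,(.61,-.21))):
    yw,c,L,k,e=cheeks(P,y0,np.array(c0)); print(n,np.degrees(yw),c.round(4),L,k,np.round(e,4))
# barrel line, tabs
yw,c,*_=cheeks(S,-.27,np.array((.592,.219)));ex,ey=frame(yw)
x=(S[:,:2]-c)@ex;y=(S[:,:2]-c)@ey
b=S[(S[:,2]>.154)&(S[:,2]<.163)&(abs(y)<.058)&(x>-.012)&(x<.03)]
l=cv2.fitLine(b[:,:2].astype(np.float32),cv2.DIST_HUBER,0,.01,.01).ravel();print('barrel',np.degrees(np.arctan2(-l[0],l[1])),(b[:,:2].mean(0)-c)@np.array([ex,ey]).T,len(b))
t=S[S[:,2]>.2]; 
for s in (t[(t[:,:2]-c)@ey>0],t[(t[:,:2]-c)@ey<0]): print('tab',len(s),s.mean(0).round(4),((s[:,:2].mean(0)-c)@np.array([ex,ey]).T).round(4))
E
```

```text
stand -24.15895319585501 [0.5982 0.2178] 0.16802654446734847 [165, 53] [0.0039 0.0051 0.0372 0.0194]
mach -15.456390959601762 [ 0.6219 -0.2088] 0.16776232914379263 [152, 75] [0.0011 0.0027 0.0369 0.0162]
barrel -20.176586 [-0.00539807 -0.01013612] 117
tab 21 [0.5968 0.2371 0.2047] [-0.0092  0.017 ]
tab 22 [0.584  0.1983 0.2058] [-0.005  -0.0236]
```

```bash
sed -i 's/(y>76)&0|//; s/A=P\[(abs(y-.083)<.011)&(abs(x)<.03)\]/A=P[(abs(y-.083)<.011)\&(abs(x)<.03)]/' h.py; cat > m.py <<'E'
from h import *
d=np.load('/tmp/top.npz');W=d['W']
v,u=np.indices(W.shape[:2])
def reg(u0,u1,v0,v1): return W[(u>=u0)&(u<u1)&(v>=v0)&(v<v1)]
S=reg(165,255,170,225);M=reg(325,415,160,200)
for n,P,y0,c0 in (('stand',S,-.27,(.592,.219)),('mach',M,-.16,(.61,-.21))):
    yw,c,L,k,e=cheeks(P,y0,np.array(c0)); print(n,np.degrees(yw),c.round(4),L,k,np.round(e,4))
yw,c,*_=cheeks(S,-.27,np.array((.592,.219)));ex,ey=frame(yw)
x=(S[:,:2]-c)@ex;y=(S[:,:2]-c)@ey
b=S[(S[:,2]>.153)&(S[:,2]<.164)&(abs(y)<.055)&(x>-.010)&(x<.02)]
l=cv2.fitLine(b[:,:2].astype(np.float32),cv2.DIST_HUBER,0,.01,.01).ravel();print('barrel',np.degrees(np.arctan2(-l[0],l[1])),(b[:,:2].mean(0)-c)@np.array([ex,ey]).T,len(b))
t=S[S[:,2]>.2]
for s in (t[(t[:,:2]-c)@ey>0],t[(t[:,:2]-c)@ey<0]): print('tab',len(s),s.mean(0).round(4),((s[:,:2].mean(0)-c)@np.array([ex,ey]).T).round(4))
E
python3 m.py
```

```text
stand -18.03482824930902 [0.5884 0.2182] 0.1654907650239927 [59, 65] [0.037  0.0108 0.0375 0.02  ]
mach -9.336426753947324 [ 0.6126 -0.2092] 0.1630452304730802 [70, 74] [0.038  0.0119 0.0381 0.0142]
barrel -17.956045 [ 0.00184069 -0.00216083] 157
tab 21 [0.5968 0.2371 0.2047] [0.002  0.0206]
tab 22 [0.584  0.1983 0.2058] [ 0.0019 -0.0203]
```

```bash
cat >> h.py <<'E'
from scipy.spatial.transform import Rotation as Ro
def plan(tgt,yawdeg,n,z=None,jaw=-1,start=None):
    """straight xy rows to tgt; z: optional list of heights per row"""
    o=get_obs(); p=np.array(o['ee_pos']); yaw=np.degrees(o['eef_rot'][2])
    dyaw=(yawdeg-yaw+540)%360-180
    if z is None: z=np.linspace(p[2],tgt[2],n+1)[1:]
    tx=np.linspace(p[:2],tgt[:2],n+1)[1:]; out=[]; cp=p.copy(); cy=yaw
    for i in range(n):
        d=np.array([*tx[i],z[i]])-cp
        R=Ro.from_euler('xyz',[180,0,cy],degrees=True)
        l=np.round(R.inv().apply(d)*1000,1); r=round(-dyaw/n,2)
        out.append(dict(dx=l[0],dy=l[1],dz=l[2],roll=r,jaw=jaw)); cp=cp+R.apply(l)/1000; cy-=r
    print('dyaw',dyaw,'end',cp,cy); print(json.dumps(out).replace('"',"'"))
def st():
    o=get_obs(); print(o['time_s'],np.round(o['ee_pos'],4),np.degrees(o['eef_rot']).round(2),'F',np.round(o['force'],2),'M',np.round(o['moment'],2),'w',round(o['grip_width'],4),o['grip_force'])
E
python3 - <<'E'
from h import *
plan([.5894,.2152,.26],162,24,z=[.225,.245,.265,.285,.30]+[.30]*14+[.295,.285,.275,.265,.26])
E
```

```text
dyaw 142.07183323127038 end [0.58937822 0.2152338  0.26004367] 162.00816676872958
[{'dx': 26.1, 'dy': -23.0, 'dz': -20.1, 'roll': -5.92, 'jaw': -1}, {'dx': 28.4, 'dy': -20.1, 'dz': -20.0, 'roll': -5.92, 'jaw': -1}, {'dx': 30.3, 'dy': -17.1, 'dz': -20.0, 'roll': -5.92, 'jaw': -1}, {'dx': 31.9, 'dy': -13.9, 'dz': -20.0, 'roll': -5.92, 'jaw': -1}, {'dx': 33.2, 'dy': -10.5, 'dz': -15.0, 'roll': -5.92, 'jaw': -1}, {'dx': 34.1, 'dy': -7.1, 'dz': 0.0, 'roll': -5.92, 'jaw': -1}, {'dx': 34.6, 'dy': -3.5, 'dz': 0.0, 'roll': -5.92, 'jaw': -1}, {'dx': 34.8, 'dy': 0.1, 'dz': 0.0, 'roll': -5.92, 'jaw': -1}, {'dx': 34.6, 'dy': 3.7, 'dz': 0.0, 'roll': -5.92, 'jaw': -1}, {'dx': 34.0, 'dy': 7.2, 'dz': 0.0, 'roll': -5.92, 'jaw': -1}, {'dx': 33.2, 'dy': 10.7, 'dz': 0.0, 'roll': -5.92, 'jaw': -1}, {'dx': 31.8, 'dy': 14.0, 'dz': 0.0, 'roll': -5.92, 'jaw': -1}, {'dx': 30.2, 'dy': 17.3, 'dz': 0.0, 'roll': -5.92, 'jaw': -1}, {'dx': 28.3, 'dy': 20.3, 'dz': 0.0, 'roll': -5.92, 'jaw': -1}, {'dx': 26.0, 'dy': 23.1, 'dz': 0.0, 'roll': -5.92, 'jaw': -1}, {'dx': 23.5, 'dy': 25.6, 'dz': 0.0, 'roll': -5.92, 'jaw': -1}, {'dx': 20.8, 'dy': 28.0, 'dz': 0.0, 'roll': -5.92, 'jaw': -1}, {'dx': 17.7, 'dy': 29.9, 'dz': 0.0, 'roll': -5.92, 'jaw': -1}, {'dx': 14.6, 'dy': 31.6, 'dz': 0.0, 'roll': -5.92, 'jaw': -1}, {'dx': 11.2, 'dy': 32.9, 'dz': 5.0, 'roll': -5.92, 'jaw': -1}, {'dx': 7.7, 'dy': 34.0, 'dz': 10.0, 'roll': -5.92, 'jaw': -1}, {'dx': 4.3, 'dy': 34.5, 'dz': 10.0, 'roll': -5.92, 'jaw': -1}, {'dx': 0.6, 'dy': 34.8, 'dz': 10.0, 'roll': -5.92, 'jaw': -1}, {'dx': -2.9, 'dy': 34.7, 'dz': 5.0, 'roll': -5.92, 'jaw': -1}]
```

Emit:
send_rows(
  rows=[
    {"dx": 26,"dy": -23,"dz": -20,"roll": -6,"jaw": -1},
    {"dx": 28,"dy": -20,"dz": -20,"roll": -6,"jaw": -1},
    {"dx": 30,"dy": -17,"dz": -20,"roll": -6,"jaw": -1},
    {"dx": 32,"dy": -14,"dz": -20,"roll": -6,"jaw": -1},
    {"dx": 33,"dy": -10,"dz": -15,"roll": -6,"jaw": -1},
    {"dx": 34,"dy": -7,"dz": 0,"roll": -6,"jaw": -1},
    {"dx": 35,"dy": -3,"dz": 0,"roll": -6,"jaw": -1},
    {"dx": 35,"dy": 0,"dz": 0,"roll": -6,"jaw": -1},
    {"dx": 35,"dy": 4,"dz": 0,"roll": -6,"jaw": -1},
    {"dx": 34,"dy": 7,"dz": 0,"roll": -6,"jaw": -1},
    {"dx": 33,"dy": 11,"dz": 0,"roll": -6,"jaw": -1},
    {"dx": 32,"dy": 14,"dz": 0,"roll": -6,"jaw": -1},
  ],
)

```text
time_s: 1.1
ee_pos: [0.3867, -0.1483, 0.3004]
eef_rot: [-3.142, -0.0, 1.609]
force: [0.4, 0.1, -0.2]
grip_width: 0.0939
grip_force: 0.0
```

Emit:
send_rows(
  rows=[
    {"dx": 30,"dy": 17,"dz": 0,"roll": -6,"jaw": -1},
    {"dx": 28,"dy": 20,"dz": 0,"roll": -6,"jaw": -1},
    {"dx": 26,"dy": 23,"dz": 0,"roll": -6,"jaw": -1},
    {"dx": 23,"dy": 26,"dz": 0,"roll": -6,"jaw": -1},
    {"dx": 21,"dy": 28,"dz": 0,"roll": -6,"jaw": -1},
    {"dx": 18,"dy": 30,"dz": 0,"roll": -6,"jaw": -1},
    {"dx": 14,"dy": 32,"dz": 0,"roll": -6,"jaw": -1},
    {"dx": 11,"dy": 33,"dz": 0,"roll": -6,"jaw": -1},
    {"dx": 8,"dy": 34,"dz": 5,"roll": -6,"jaw": -1},
    {"dx": 4,"dy": 34,"dz": 10,"roll": -6,"jaw": -1},
    {"dx": 0,"dy": 20,"dz": 10,"roll": -6,"jaw": -1},
    {"dx": 0,"dy": 0,"dz": 0,"roll": 0,"jaw": -1},
  ],
)

```text
time_s: 2.1
ee_pos: [0.5567, 0.1781, 0.2721]
eef_rot: [-3.139, -0.004, 2.765]
force: [0.7, 0.3, -0.6]
grip_width: 0.094
grip_force: 0.0
```

```bash
python3 - <<'E'
from h import *
st()
plan([.5894,.2152,.255],162,3)
f,W,K,R,t=cap('wrist'); save(f,'w1.png',1.2); np.savez('/tmp/w1',f=f,W=W)
E
```

```text
2.1 [0.5567 0.1781 0.2721] [-179.87   -0.22  158.44] F [ 0.74  0.32 -0.55] M [ 0.   -0.13  0.05] w 0.094 0.0
dyaw 3.556668739241104 end [0.5893522  0.2151937  0.25500065] 162.01333126075883
[{'dx': -5.6, 'dy': 15.5, 'dz': 5.7, 'roll': -1.19, 'jaw': -1}, {'dx': -5.9, 'dy': 15.4, 'dz': 5.7, 'roll': -1.19, 'jaw': -1}, {'dx': -6.2, 'dy': 15.2, 'dz': 5.7, 'roll': -1.19, 'jaw': -1}]
```

View pics/w1.png

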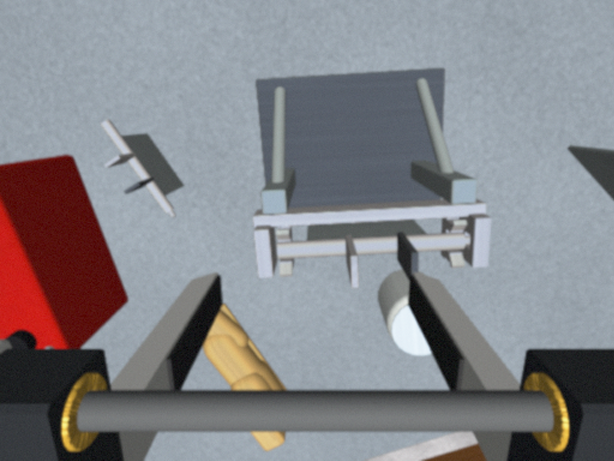

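The wrist view shows the stand bracket from (265,250) to (480,240), the grey fixed tab at (352,262) and the dark tail at (408,255). The tail is to the +y side and the pin runs toward the right-hand keeper. I'll measure from this closer view.

```bash
cat >> h.py <<'E'
def bracket(W,yaw0,c0,guard=False):
    ex,ey=frame(yaw0); c0=np.array(c0); Q=W[np.isfinite(W[...,2])]
    x=(Q[:,:2]-c0)@ex; y=(Q[:,:2]-c0)@ey; z=Q[:,2]
    for s in (1,-1):
        m=(z>.162)&(z<.167)&(abs(s*y-.085)<.02)&(abs(x)<.025)
        print('cheek',s,m.sum(),'y',np.percentile(y[m],[2,10,50,90,98]).round(4),'x',np.percentile(x[m],[2,50,98]).round(4), 'slope',np.degrees(np.arctan(np.polyfit(x[m],y[m],1)[0])) if m.sum()>9 else 0)
        if guard:
            m=(z>.195)&(z<.212)&(abs(s*y-.02)<.015)&(abs(x)<.03)
            print('tab',m.sum(),'y',np.percentile(y[m],[2,50,98]).round(4),'x',np.percentile(x[m],[2,50,98]).round(4),'z',np.percentile(z[m],98))
    m=(z>.1515)&(z<.162)&(abs(y)<.055)&(abs(x)<.012)
    if guard: print('barrel x',np.median(x[m]),np.degrees(np.polyfit(y[m],x[m],1)[0]),'ztop',np.percentile(z[m],95))
E
python3 - <<'E'
from h import *
d=np.load('/tmp/w1.npz'); bracket(d['W'],np.radians(-18),(.5894,.2152),True)
E
```

```text
cheek 1 571 y [0.0761 0.0769 0.082  0.0871 0.0882] x [-0.0208 -0.0019  0.0184] slope -0.3322023223928487
tab 182 y [0.0181 0.0192 0.0227] x [-0.0113 -0.0036  0.0097] z 0.20596223466301566
cheek -1 517 y [-0.0933 -0.0922 -0.0873 -0.0826 -0.0817] x [-0.0212 -0.0026  0.0172] slope -0.25497050471690563
tab 205 y [-0.0227 -0.0205 -0.0179] x [-0.0116 -0.0008  0.0115] z 0.20625514682625504
barrel x -0.0012617011148286133 0.16910147231214054 ztop 0.15792992179200888
```

```bash
python3 - <<'E'
from h import *
plan([.588,.2135,.167],162,5,z=[.255,.235,.215,.19,.167])
E
```

```text
dyaw 3.9482535955577305 end [0.58803554 0.213494   0.16704343] 162.0017464044422
[{'dx': -3.1, 'dy': 9.2, 'dz': 18.4, 'roll': -0.79, 'jaw': -1}, {'dx': -3.2, 'dy': 9.2, 'dz': 20.0, 'roll': -0.79, 'jaw': -1}, {'dx': -3.4, 'dy': 9.2, 'dz': 20.0, 'roll': -0.79, 'jaw': -1}, {'dx': -3.5, 'dy': 9.0, 'dz': 25.0, 'roll': -0.79, 'jaw': -1}, {'dx': -3.6, 'dy': 9.1, 'dz': 23.0, 'roll': -0.79, 'jaw': -1}]
```

Emit:
send_rows(
  rows=[
    {"dx": -5.5,"dy": 15,"dz": 6,"roll": -1.3,"jaw": -1},
    {"dx": -5.6,"dy": 15.4,"dz": 6,"roll": -1.3,"jaw": -1},
    {"dx": -5.8,"dy": 15.3,"dz": 6,"roll": -1.3,"jaw": -1},
    {"dx": 0,"dy": 0,"dz": 0,"roll": 0,"jaw": -1},
    {"dx": 0,"dy": 0,"dz": 0,"roll": 0,"jaw": -1},
  ],
)

```text
time_s: 2.57
ee_pos: [0.5885, 0.2113, 0.2575]
eef_rot: [-3.141, -0.0, 2.822]
force: [-0.2, -0.5, -0.1]
grip_width: 0.094
grip_force: 0.0
```

```bash
python3 - <<'E'
from h import *
st()
f,W,K,R,t=cap('wrist'); bracket(W,np.radians(-18),(.588,.2135),True)
plan([.588,.2135,.167],162,4)
E
```

```text
2.5667 [0.5885 0.2113 0.2575] [-1.7998e+02 -2.0000e-02  1.6169e+02] F [-0.18 -0.5  -0.06] M [ 0.   -0.12  0.01] w 0.094 0.0
cheek 1 651 y [0.0783 0.079  0.0841 0.0892 0.0902] x [-0.0198 -0.0006  0.0196] slope -0.7225391484433751
tab 244 y [0.0203 0.0224 0.0252] x [-0.0106 -0.0003  0.0124] z 0.20593277261433265
cheek -1 604 y [-0.0911 -0.09   -0.085  -0.0803 -0.0795] x [-0.0205 -0.0016  0.0177] slope 0.049437247258096555
tab 229 y [-0.0206 -0.018  -0.0156] x [-0.0107 -0.0005  0.0122] z 0.2062271839585011
barrel x -0.00033065092468651517 0.32785233555706356 ztop 0.15783906782389734
dyaw 0.31453298230235305 end [0.58805078 0.21351646 0.16700261] 162.00546701769767
[{'dx': 0.3, 'dy': 0.5, 'dz': 22.8, 'roll': -0.08, 'jaw': -1}, {'dx': 0.3, 'dy': 0.6, 'dz': 22.7, 'roll': -0.08, 'jaw': -1}, {'dx': 0.3, 'dy': 0.5, 'dz': 22.8, 'roll': -0.08, 'jaw': -1}, {'dx': 0.2, 'dy': 0.6, 'dz': 22.7, 'roll': -0.08, 'jaw': -1}]
```

Emit:
send_rows(
  rows=[
    {"dx": 0.5,"dy": 1,"dz": 23,"roll": -0.3,"jaw": -1},
    {"dx": 0.5,"dy": 0.7,"dz": 23,"roll": 0,"jaw": -1},
    {"dx": 0,"dy": 0,"dz": 23,"roll": 0,"jaw": -1},
    {"dx": 0,"dy": 0,"dz": 20,"roll": 0,"jaw": -1},
    {"dx": 0,"dy": 0,"dz": 2,"roll": 0,"jaw": -1},
    {"dx": 0,"dy": 0,"dz": 0,"roll": 0,"jaw": -1},
  ],
)

```text
time_s: 3.12
ee_pos: [0.5878, 0.2132, 0.1668]
eef_rot: [-3.141, -0.001, 2.828]
force: [-0.1, -0.3, 1.2]
grip_width: 0.0936
grip_force: 0.0
```

Emit:
send_rows(
  rows=[
    {"dx": 0,"dy": 0,"dz": 0,"roll": 0,"jaw": 0.1},
    {"dx": 0,"dy": 0,"dz": 0,"roll": 0,"jaw": 0.4},
    {"dx": 0,"dy": 0,"dz": 0,"roll": 0,"jaw": 0.6},
    {"dx": 0,"dy": 0,"dz": 0,"roll": 0,"jaw": 0.7},
    {"dx": 0,"dy": 0,"dz": 0,"roll": 0,"jaw": 0.8},
    {"dx": 0,"dy": 0,"dz": 0,"roll": 0,"jaw": 0.8},
    {"dx": 0,"dy": 0,"dz": 0,"roll": 0,"jaw": 0.8},
    {"dx": 0,"dy": 0,"dz": 0,"roll": 0,"jaw": 0.8},
  ],
  force=30,
)

```text
time_s: 3.78
ee_pos: [0.5882, 0.2141, 0.1665]
eef_rot: [3.141, 0.0, 2.83]
force: [-0.2, -2.3, 1.8]
grip_width: 0.0441
grip_force: 5.6
```

```bash
python3 - <<'E'
from h import *
st()
f,W,K,R,t=cap('wrist'); save(f,'w2.png',1.2)
E
```

```text
3.7833 [0.5882 0.2141 0.1665] [1.7999e+02 1.0000e-02 1.6213e+02] F [-0.19 -2.25  1.83] M [-0.35 -0.   -0.01] w 0.0441 5.5806273221969604
```

View pics/w2.png

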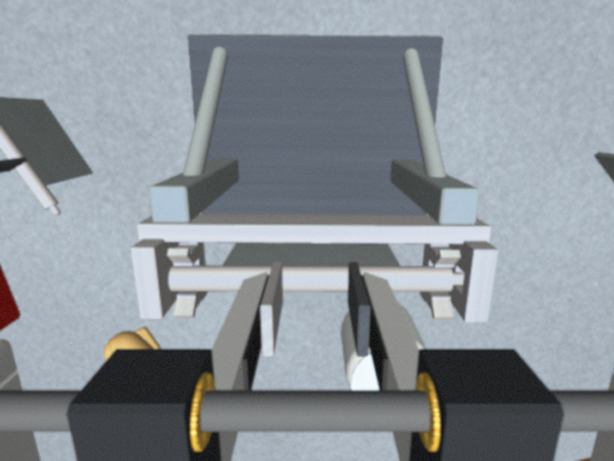

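Both fingers are on the tabs (fixed 270, tail 358) and still closing at 44 mm. I'll let them finish.

Emit:
send_rows(
  rows=[
    {"jaw": 1},
    {"jaw": 1},
    {"jaw": 1},
    {"jaw": 1},
    {"jaw": 1},
    {"jaw": 1},
    {"jaw": 1},
    {"jaw": 1},
  ],
  force=30,
)

```text
invalid input at $.rows[0]: expected keys dx, dy, dz, roll, jaw
```

```bash
python3 - <<'E'
from h import *
st()
E
```

```text
3.8333 [0.5882 0.2138 0.1665] [-179.98    0.    162.13] F [-1.07 -2.87  1.58] M [-0.33 -0.03  0.  ] w 0.0399 7.5668951869010925
```

Emit:
send_rows(
  rows=[
    {"dx": 0,"dy": 0,"dz": 0,"roll": 0,"jaw": 1},
    {"dx": 0,"dy": 0,"dz": 0,"roll": 0,"jaw": 1},
    {"dx": 0,"dy": 0,"dz": 0,"roll": 0,"jaw": 1},
    {"dx": 0,"dy": 0,"dz": 0,"roll": 0,"jaw": 1},
    {"dx": 0,"dy": 0,"dz": 0,"roll": 0,"jaw": 1},
    {"dx": 0,"dy": 0,"dz": 0,"roll": 0,"jaw": 1},
  ],
  force=30,
)

```text
time_s: 4.33
ee_pos: [0.5883, 0.214, 0.1666]
eef_rot: [3.141, 0.0, 2.83]
force: [0.3, -1.4, 2.5]
grip_width: 0.0337
grip_force: 30.0
```

```bash
python3 - <<'E'
from h import *
st()
f,W,K,R,t=cap('wrist'); save(f[215:265,105:415],'w3.png',2.5)
E
```

```text
4.3333 [0.5883 0.214  0.1666] [1.7999e+02 2.0000e-02 1.6213e+02] F [ 0.26 -1.36  2.5 ] M [ 0.25 -0.2  -0.05] w 0.0337 30.004987120628357
```

View pics/w3.png

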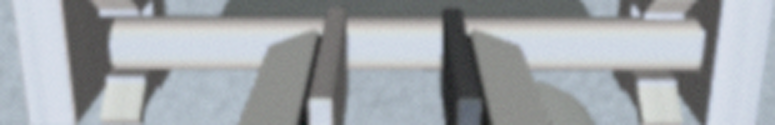

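The opening is 33.7 mm at 30 N, the pin is drawn in (none visible at the right barrel end at (700,45)), and both barrel ends clear the cheeks. I lift gently.

Emit:
send_rows(
  rows=[
    {"dx": 0,"dy": 0,"dz": -5,"roll": 0,"jaw": 1},
    {"dx": 0,"dy": 0,"dz": -10,"roll": 0,"jaw": 1},
    {"dx": 0,"dy": 0,"dz": -10,"roll": 0,"jaw": 1},
    {"dx": 0,"dy": 0,"dz": -10,"roll": 0,"jaw": 1},
    {"dx": 0,"dy": 0,"dz": 0,"roll": 0,"jaw": 1},
  ],
)

```text
time_s: 4.8
ee_pos: [0.5889, 0.2142, 0.2044]
eef_rot: [3.14, 0.003, 2.83]
force: [0.1, 0.5, -3.0]
grip_width: 0.0333
grip_force: 30.0
```

Emit:
send_rows(
  rows=[
    {"dx": 0,"dy": 0,"dz": -20,"roll": 0,"jaw": 1},
    {"dx": 0,"dy": 0,"dz": -20,"roll": 0,"jaw": 1},
    {"dx": 0,"dy": 0,"dz": -20,"roll": 0,"jaw": 1},
    {"dx": 0,"dy": 0,"dz": 0,"roll": 0,"jaw": 1},
    {"dx": 0,"dy": 0,"dz": 0,"roll": 0,"jaw": 1},
  ],
)

```text
time_s: 5.22
ee_pos: [0.5883, 0.214, 0.2616]
eef_rot: [3.141, 0.001, 2.83]
force: [0.5, 0.3, -5.0]
grip_width: 0.0336
grip_force: 30.0
```

```bash
python3 - <<'E'
from h import *
st()
# swing clear: TCP target so that mid-barrel (3 mm to -tool y... ) over machine; first guess
plan([.614-.003*-.16*0,-.2137,.26],170.7,20)
E
```

```text
5.2167 [0.5883 0.214  0.2616] [1.7996e+02 6.0000e-02 1.6213e+02] F [ 0.47  0.32 -4.98] M [ 0.06 -0.11  0.03] w 0.0336 29.983944296836853
dyaw 8.5691667083845 end [ 0.61398486 -0.21368978  0.26001157] 170.7308332916156
[{'dx': -7.8, 'dy': -20.0, 'dz': 0.1, 'roll': -0.43, 'jaw': -1}, {'dx': -7.6, 'dy': -20.0, 'dz': 0.1, 'roll': -0.43, 'jaw': -1}, {'dx': -7.5, 'dy': -20.1, 'dz': 0.0, 'roll': -0.43, 'jaw': -1}, {'dx': -7.3, 'dy': -20.1, 'dz': 0.1, 'roll': -0.43, 'jaw': -1}, {'dx': -7.2, 'dy': -20.2, 'dz': 0.1, 'roll': -0.43, 'jaw': -1}, {'dx': -7.0, 'dy': -20.2, 'dz': 0.1, 'roll': -0.43, 'jaw': -1}, {'dx': -6.9, 'dy': -20.3, 'dz': 0.1, 'roll': -0.43, 'jaw': -1}, {'dx': -6.7, 'dy': -20.3, 'dz': 0.0, 'roll': -0.43, 'jaw': -1}, {'dx': -6.6, 'dy': -20.4, 'dz': 0.1, 'roll': -0.43, 'jaw': -1}, {'dx': -6.4, 'dy': -20.5, 'dz': 0.1, 'roll': -0.43, 'jaw': -1}, {'dx': -6.3, 'dy': -20.5, 'dz': 0.1, 'roll': -0.43, 'jaw': -1}, {'dx': -6.1, 'dy': -20.5, 'dz': 0.1, 'roll': -0.43, 'jaw': -1}, {'dx': -6.0, 'dy': -20.6, 'dz': 0.0, 'roll': -0.43, 'jaw': -1}, {'dx': -5.8, 'dy': -20.6, 'dz': 0.1, 'roll': -0.43, 'jaw': -1}, {'dx': -5.6, 'dy': -20.7, 'dz': 0.1, 'roll': -0.43, 'jaw': -1}, {'dx': -5.5, 'dy': -20.7, 'dz': 0.1, 'roll': -0.43, 'jaw': -1}, {'dx': -5.3, 'dy': -20.7, 'dz': 0.1, 'roll': -0.43, 'jaw': -1}, {'dx': -5.2, 'dy': -20.8, 'dz': 0.1, 'roll': -0.43, 'jaw': -1}, {'dx': -5.0, 'dy': -20.8, 'dz': 0.0, 'roll': -0.43, 'jaw': -1}, {'dx': -4.9, 'dy': -20.9, 'dz': 0.1, 'roll': -0.43, 'jaw': -1}]
```

Emit:
send_rows(
  rows=[
    {"dx": 0,"dy": 0,"dz": -30,"roll": 0,"jaw": 1},
    {"dx": 0,"dy": 0,"dz": -29,"roll": 0,"jaw": 1},
    {"dx": -11,"dy": -28.5,"dz": 0,"roll": -0.6,"jaw": 1},
    {"dx": -11,"dy": -28.5,"dz": 0,"roll": -0.6,"jaw": 1},
    {"dx": -10.5,"dy": -28.5,"dz": 0,"roll": -0.6,"jaw": 1},
    {"dx": -10,"dy": -28.5,"dz": 0,"roll": -0.6,"jaw": 1},
    {"dx": -10,"dy": -29,"dz": 0,"roll": -0.6,"jaw": 1},
    {"dx": -9.5,"dy": -29,"dz": 0,"roll": -0.6,"jaw": 1},
    {"dx": -9.5,"dy": -29,"dz": 0,"roll": -0.6,"jaw": 1},
    {"dx": -9,"dy": -29,"dz": 0,"roll": -0.6,"jaw": 1},
    {"dx": -9,"dy": -29,"dz": 0,"roll": -0.6,"jaw": 1},
    {"dx": -8.5,"dy": -29.5,"dz": 0,"roll": -0.6,"jaw": 1},
  ],
)

```text
time_s: 6.22
ee_pos: [0.6069, -0.0916, 0.3184]
eef_rot: [3.142, -0.003, 2.935]
force: [0.1, 0.6, -5.0]
grip_width: 0.0334
grip_force: 30.0
```

Emit:
send_rows(
  rows=[
    {"dx": -8,"dy": -29.5,"dz": 0,"roll": -0.6,"jaw": 1},
    {"dx": -7.5,"dy": -29.5,"dz": 0,"roll": -0.6,"jaw": 1},
    {"dx": -7,"dy": -29.5,"dz": 0,"roll": -0.6,"jaw": 1},
    {"dx": -7,"dy": -28,"dz": 0,"roll": -0.6,"jaw": 1},
    {"dx": 0,"dy": 0,"dz": 0,"roll": 0,"jaw": 1},
    {"dx": 0,"dy": 0,"dz": 0,"roll": 0,"jaw": 1},
    {"dx": 0,"dy": 0,"dz": 0,"roll": 0,"jaw": 1},
  ],
)

```text
time_s: 6.8
ee_pos: [0.6139, -0.2098, 0.3189]
eef_rot: [3.141, -0.002, 2.976]
force: [-0.7, -0.8, -3.6]
grip_width: 0.0335
grip_force: 30.0
```

```bash
python3 - <<'E'
from h import *
st()
plan([.6135,-.2137,.315],170.7,2)
f,W,K,R,t=cap('wrist'); save(f,'w4.png',1.2); np.savez('/tmp/w4',f=f,W=W)
bracket(W,np.radians(-9.3),(.614,-.2107))
E
```

```text
6.8 [ 0.6139 -0.2098  0.3189] [ 1.7996e+02 -1.2000e-01  1.7052e+02] F [-0.7  -0.8  -3.61] M [ 0.04 -0.15 -0.01] w 0.0335 29.984384179115295
dyaw 0.17775897829415044 end [ 0.61350141 -0.21368973  0.31498997] 170.70224102170585
[{'dx': -0.1, 'dy': -2.0, 'dz': 1.9, 'roll': -0.09, 'jaw': -1}, {'dx': -0.1, 'dy': -1.9, 'dz': 2.0, 'roll': -0.09, 'jaw': -1}]
cheek 1 433 y [0.0738 0.0746 0.0796 0.0846 0.0857] x [-0.022  -0.003   0.0167] slope -0.06226072641678586
cheek -1 427 y [-0.0911 -0.0902 -0.0852 -0.0804 -0.0795] x [-0.0217 -0.0027  0.0173] slope -0.7859856041721048
```

View pics/w4.png

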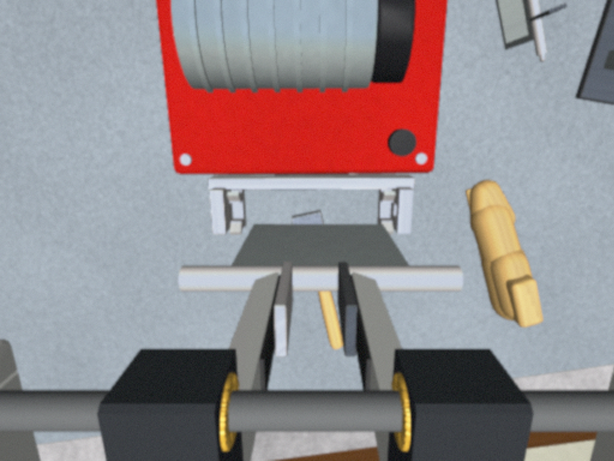

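The guard is held level and square above the machine. The barrel runs from (180,278) to (462,278), and the bracket cheeks below are at (219,210) and (404,210). I measure the barrel and bracket in this same view so that camera bias cancels.

```bash
cat >> h.py <<'E'
def barrel(W,yaw):
    o=get_obs(); ex,ey=frame(yaw); c=np.array(o['ee_pos'][:2]); zz=o['ee_pos'][2]-.0166
    Q=W[np.isfinite(W[...,2])]; x=(Q[:,:2]-c)@ex; y=(Q[:,:2]-c)@ey; z=Q[:,2]
    m=(abs(z-zz-.004)<.006)&(abs(x)<.012)&(abs(y)<.1)&(abs(y)>.032)
    e=np.percentile(y[m],[.5,99.5]); b=c+e.mean()*ey+np.median(x[m])*ex
    print('barrel y ends',e,'len',np.ptp(e),'mid',e.mean(),'x',np.median(x[m]),'skew deg',np.degrees(np.polyfit(y[m],x[m],1)[0]),'world',b.round(4),'TCP',c); return b
E
python3 - <<'E'
from h import *
d=np.load('/tmp/w4.npz'); barrel(d['W'],np.radians(-9.3))
E
```

```text
barrel y ends [-0.0726395   0.07649221] len 0.1491317092140511 mid 0.0019263545779225275 x -0.0013936531091305678 skew deg 0.39684955252601806 world [ 0.613  -0.2072] TCP [ 0.61404886 -0.20936565]
```

Emit:
send_rows(
  rows=[
    {"dx": 0.5,"dy": -3,"dz": 10,"roll": -0.2,"jaw": 1},
    {"dx": 0.3,"dy": -3,"dz": 20,"roll": 0,"jaw": 1},
    {"dx": 0,"dy": 0,"dz": 25,"roll": 0,"jaw": 1},
    {"dx": 0,"dy": 0,"dz": 25,"roll": 0,"jaw": 1},
    {"dx": 0,"dy": 0,"dz": 20,"roll": 0,"jaw": 1},
    {"dx": 0,"dy": 0,"dz": 14,"roll": 0,"jaw": 1},
    {"dx": 0,"dy": 0,"dz": 0,"roll": 0,"jaw": 1},
    {"dx": 0,"dy": 0,"dz": 0,"roll": 0,"jaw": 1},
    {"dx": 0,"dy": 0,"dz": 0,"roll": 0,"jaw": 1},
  ],
)

```text
time_s: 7.6
ee_pos: [0.6126, -0.2158, 0.2076]
eef_rot: [-3.141, 0.002, 2.98]
force: [-0.0, 0.7, -3.1]
grip_width: 0.0336
grip_force: 30.0
```

```bash
python3 - <<'E'
from h import *
st()
f,W,K,R,t=cap('wrist'); save(f[150:300,90:420],'w5.png',2.4); np.savez('/tmp/w5',f=f,W=W)
bracket(W,np.radians(-9.3),(.6128,-.2125)); b=barrel(W,np.radians(-9.3))
st()
E
```

```text
7.6 [ 0.6126 -0.2158  0.2076] [-1.7998e+02  9.0000e-02  1.7076e+02] F [-0.03  0.74 -3.1 ] M [-0.02 -0.14 -0.02] w 0.0336 29.98444676399231
cheek 1 638 y [0.0755 0.0762 0.0814 0.0865 0.0874] x [-0.0212 -0.0084  0.0054] slope 2.289140236278334
cheek -1 633 y [-0.0894 -0.0886 -0.0836 -0.0785 -0.0777] x [-0.0212 -0.008   0.0097] slope -3.7162204296058237
barrel y ends [-0.07204151  0.077062  ] len 0.14910350604460754 mid 0.0025102448097749155 x -0.0014403713877379808 skew deg 0.14048348067619065 world [ 0.6117 -0.2132] TCP [ 0.61269388 -0.21589768]
7.65 [ 0.6127 -0.2159  0.2078] [-1.7997e+02  1.2000e-01  1.7076e+02] F [-0.43  0.07 -3.71] M [ 0.01 -0.15  0.06] w 0.0334 29.98437076807022
```

View pics/w5.png

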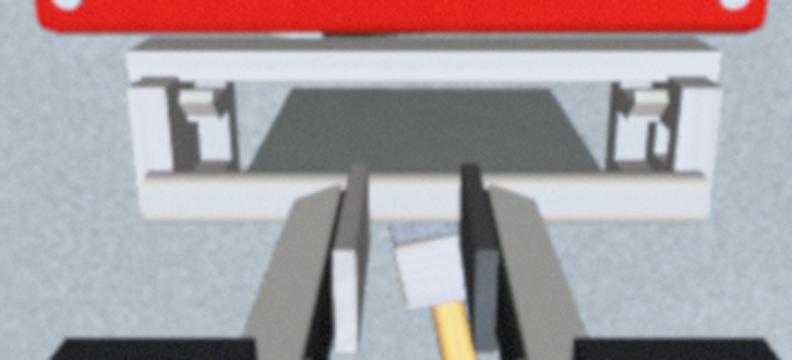

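The same-view measurement puts the barrel within 0.3 mm of the bracket middle, and the picture agrees (barrel 140–710 between cheeks 130–720). I descend by feel.

Emit:
send_rows(
  rows=[
    {"dx": 0,"dy": 0,"dz": 8,"roll": 0,"jaw": 1},
    {"dx": 0,"dy": 0,"dz": 7,"roll": 0,"jaw": 1},
    {"dx": 0,"dy": 0,"dz": 3,"roll": 0,"jaw": 1},
    {"dx": 0,"dy": 0,"dz": 2,"roll": 0,"jaw": 1},
    {"dx": 0,"dy": 0,"dz": 2,"roll": 0,"jaw": 1},
    {"dx": 0,"dy": 0,"dz": 0,"roll": 0,"jaw": 1},
  ],
)

```text
time_s: 8.15
ee_pos: [0.6122, -0.216, 0.184]
eef_rot: [3.141, -0.001, 2.98]
force: [-0.7, 0.5, -3.3]
grip_width: 0.0335
grip_force: 30.0
```

Emit:
send_rows(
  rows=[
    {"dx": 0,"dy": 0,"dz": 1.5,"roll": 0,"jaw": 1},
    {"dx": 0,"dy": 0,"dz": 1.5,"roll": 0,"jaw": 1},
    {"dx": 0,"dy": 0,"dz": 0,"roll": 0,"jaw": 1},
  ],
)

```text
time_s: 8.4
ee_pos: [0.6122, -0.216, 0.1812]
eef_rot: [3.142, -0.0, 2.98]
force: [1.5, 0.1, -3.2]
grip_width: 0.0333
grip_force: 30.0
```

The axis is at 0.165, below the cheek-landing height of 0.171, and still free, so the barrel is between the cheeks. I continue down.

Emit:
send_rows(
  rows=[
    {"dx": 0,"dy": 0,"dz": 2,"roll": 0,"jaw": 1},
    {"dx": 0,"dy": 0,"dz": 2,"roll": 0,"jaw": 1},
    {"dx": 0,"dy": 0,"dz": 2,"roll": 0,"jaw": 1},
    {"dx": 0,"dy": 0,"dz": 0,"roll": 0,"jaw": 1},
  ],
)

```text
time_s: 8.73
ee_pos: [0.6121, -0.2159, 0.1749]
eef_rot: [3.141, -0.001, 2.98]
force: [-0.2, -0.7, -3.5]
grip_width: 0.0336
grip_force: 30.0
```

Emit:
send_rows(
  rows=[
    {"dx": 0,"dy": 0,"dz": 2,"roll": 0,"jaw": 1},
    {"dx": 0,"dy": 0,"dz": 2,"roll": 0,"jaw": 1},
    {"dx": 0,"dy": 0,"dz": 1.5,"roll": 0,"jaw": 1},
    {"dx": 0,"dy": 0,"dz": 0,"roll": 0,"jaw": 1},
  ],
)

```text
time_s: 9.07
ee_pos: [0.6121, -0.216, 0.1695]
eef_rot: [3.141, -0.001, 2.98]
force: [0.5, 0.1, -4.0]
grip_width: 0.0336
grip_force: 30.0
```

Emit:
send_rows(
  rows=[
    {"dx": 0,"dy": 0,"dz": 1,"roll": 0,"jaw": 1},
    {"dx": 0,"dy": 0,"dz": 1,"roll": 0,"jaw": 1},
    {"dx": 0,"dy": 0,"dz": 0.5,"roll": 0,"jaw": 1},
    {"dx": 0,"dy": 0,"dz": 0,"roll": 0,"jaw": 1},
  ],
)

```text
time_s: 9.4
ee_pos: [0.6122, -0.216, 0.1673]
eef_rot: [3.142, -0.0, 2.98]
force: [0.4, -0.1, -4.5]
grip_width: 0.0332
grip_force: 30.0
```

```bash
python3 - <<'E'
from h import *
st()
E
```

```text
9.4 [ 0.6122 -0.216   0.1673] [ 1.8000e+02 -1.0000e-02  1.7073e+02] F [ 0.37 -0.06 -4.49] M [ 0.04 -0.11  0.02] w 0.0332 29.98435378074646
```

Emit:
send_rows(
  rows=[
    {"dx": 0,"dy": 0,"dz": 0.5,"roll": 0,"jaw": 1},
    {"dx": 0,"dy": 0,"dz": 0.5,"roll": 0,"jaw": 1},
    {"dx": 0,"dy": 0,"dz": 0,"roll": 0,"jaw": 1},
  ],
)

```text
time_s: 9.65
ee_pos: [0.6124, -0.2161, 0.1668]
eef_rot: [-3.142, 0.001, 2.98]
force: [-1.2, 0.4, 0.0]
grip_width: 0.0336
grip_force: 30.0
```

Emit:
send_rows(
  rows=[
    {"dx": 0,"dy": 0,"dz": 0.4,"roll": 0,"jaw": 1},
    {"dx": 0,"dy": 0,"dz": 0,"roll": 0,"jaw": 1},
    {"dx": 0,"dy": 0,"dz": 0,"roll": 0,"jaw": 1},
  ],
)

```text
time_s: 9.9
ee_pos: [0.6124, -0.2161, 0.1666]
eef_rot: [-3.141, 0.001, 2.98]
force: [-1.4, -1.2, 4.3]
grip_width: 0.0334
grip_force: 30.0
```

The guard is seated: its weight transferred at a TCP height of 0.1666, the same as on the stand. I release gently.

Emit:
send_rows(
  rows=[
    {"dx": 0,"dy": 0,"dz": 0,"roll": 0,"jaw": 0.2},
    {"dx": 0,"dy": 0,"dz": 0,"roll": 0,"jaw": 0.1},
    {"dx": 0,"dy": 0,"dz": 0,"roll": 0,"jaw": 0},
    {"dx": 0,"dy": 0,"dz": 0,"roll": 0,"jaw": -0.1},
    {"dx": 0,"dy": 0,"dz": 0,"roll": 0,"jaw": -0.3},
    {"dx": 0,"dy": 0,"dz": 0,"roll": 0,"jaw": -0.5},
    {"dx": 0,"dy": 0,"dz": 0,"roll": 0,"jaw": -0.6},
    {"dx": 0,"dy": 0,"dz": 0,"roll": 0,"jaw": -0.6},
  ],
)

```text
time_s: 10.57
ee_pos: [0.6121, -0.2163, 0.1658]
eef_rot: [-3.141, -0.0, 2.979]
force: [-0.3, 0.2, -0.2]
grip_width: 0.0738
grip_force: 0.0
```

```bash
python3 - <<'E'
from h import *
st()
f,W,K,R,t=cap('wrist'); save(f[150:300,60:450],'w6.png',2); bracket(W,np.radians(-9.3),(.6128,-.2125),True)
E
```

```text
10.5667 [ 0.6121 -0.2163  0.1658] [-1.7998e+02 -3.0000e-02  1.7071e+02] F [-0.32  0.19 -0.23] M [ 0.03 -0.13 -0.02] w 0.0738 0.0
cheek 1 1326 y [0.0754 0.076  0.0811 0.0863 0.0873] x [-0.0212 -0.0024  0.0181] slope 0.0015349723599709579
tab 1002 y [0.018  0.0217 0.0344] x [-0.0104 -0.0021  0.0122] z 0.21149557673954078
cheek -1 1240 y [-0.0894 -0.0882 -0.0833 -0.0784 -0.0778] x [-0.0211 -0.0028  0.0173] slope -0.15750105004928325
tab 584 y [-0.0228 -0.0201 -0.0179] x [-0.0106 -0.0014  0.0124] z 0.20594495685997743
barrel x -0.0013779285905348342 -0.250925078124452 ztop 0.15782950955863143
```

View pics/w6.png

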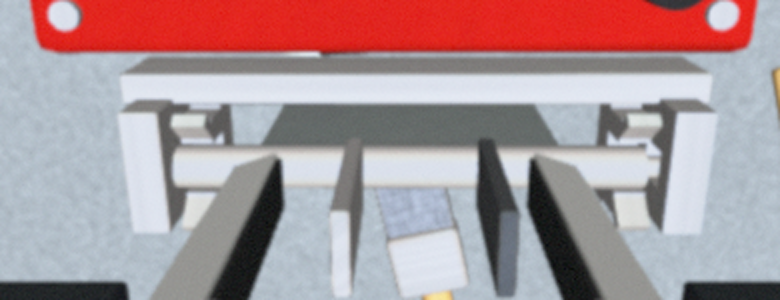

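The view shows the barrel in both saddles (top at 0.158) with the pin entering the keeper at (655,165). The fingers are clear of both tabs, so I back off and verify.

Emit:
send_rows(
  rows=[
    {"dx": 0,"dy": 0,"dz": -8,"roll": 0,"jaw": -0.6},
    {"dx": 0,"dy": 0,"dz": -20,"roll": 0,"jaw": -0.6},
    {"dx": 0,"dy": 0,"dz": -25,"roll": 0,"jaw": -0.6},
    {"dx": 0,"dy": 0,"dz": -25,"roll": 0,"jaw": -0.6},
    {"dx": 0,"dy": 0,"dz": -20,"roll": 0,"jaw": -0.6},
    {"dx": 0,"dy": 0,"dz": -10,"roll": 0,"jaw": -0.6},
    {"dx": 0,"dy": 0,"dz": 0,"roll": 0,"jaw": -0.6},
    {"dx": 0,"dy": 0,"dz": 0,"roll": 0,"jaw": -0.6},
  ],
)

```text
time_s: 11.28
ee_pos: [0.6122, -0.216, 0.2735]
eef_rot: [3.142, -0.0, 2.98]
force: [-0.1, -0.2, -0.5]
grip_width: 0.0751
grip_force: 0.0
```

```bash
python3 - <<'E'
from h import *
st()
f,W,K,R,t=cap('wrist'); bracket(W,np.radians(-9.3),(.6128,-.2125),True)
g,*_=cap('scene'); s=cv2.resize(g[115:215,160:270],None,fx=4,fy=4,interpolation=cv2.INTER_CUBIC)
save(s,'s7.png')
E
```

```text
11.2833 [ 0.6122 -0.216   0.2735] [ 1.8000e+02 -1.0000e-02  1.7073e+02] F [-0.06 -0.2  -0.55] M [ 0.04 -0.11 -0.03] w 0.0751 0.0
cheek 1 574 y [0.0756 0.0765 0.0815 0.0865 0.0875] x [-0.0209 -0.0021  0.018 ] slope 0.04446956189103581
tab 216 y [0.0182 0.0204 0.023 ] x [-0.0103  0.0002  0.0126] z 0.2061023411466834
cheek -1 552 y [-0.0894 -0.0882 -0.0833 -0.0785 -0.0776] x [-0.0209 -0.0022  0.0177] slope 0.04481274340711815
tab 204 y [-0.0225 -0.0199 -0.0178] x [-0.0103  0.0004  0.0125] z 0.20609393322004685
barrel x 0.0001817436211227998 -0.04143938574303526 ztop 0.1578541463921045
```

View pics/s7.png

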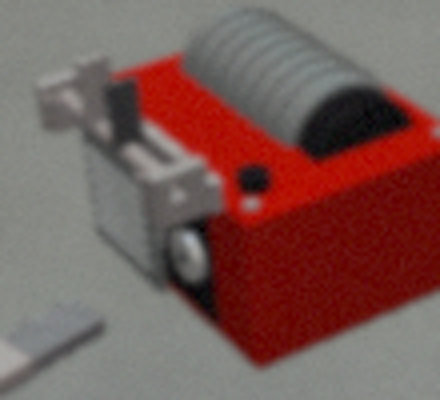

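The guard hangs on the bracket with its tabs at the full rest width (45.5 mm measured here, the same as on the stand). The barrel top is at 0.158, its seated height, and the flap is vertical at (125,220). The pin is therefore fully out in its hole, and I hand in.

```bash
python3 -c "
from station import *
print(hand_in())"
```

```text
the job is handed in; nothing more can be done
None
```

The middle-sized guard hangs fully home in the machine's bracket with its pin sprung into the keeper hole; the job was handed in at about 11 s with light contact forces only, and the last, tin and brush were left untouched.

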